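# Swing the picture medallion under the hand press and press it

### The job

The green hand press has a swing plate with two dies: one holds the medallion with a picture on it, the other a plain yellow one. With a fingertip, push the plate round (its handle has an orange knob) until the picture medallion is right under the punch with the plate against its stop; only then push the red-knobbed lever all the way down, hold it down for a second and let it come back up. Do not touch or lift the medallions, and leave everything else on the table where it stands.

Things in the scene. Friction and masses are not known exactly. Their poses are not given: they have to be found in the camera images.
- press: green cast hand press, fixed; place and yaw differ each time. Origin on the table straight below the punch; -x points to its front, +y to its left, z up; the press offsets here are in this frame, mm. Base x -70..200, y +-63, 22 high; column x 125..200, y +-26; head x -36..195, y +-22, z 140..232 (ram above it to z 271); black spring drum out to y 42 at x 20, z 186.
- pivot (a point): point on the swing plate's vertical pivot axis, at press x +85 mm, y 0, z 55 mm (the height of the handle rod)
- swing (a joint): swing plate, rad: seen from above it turns clockwise as the value grows (handle goes from the front round the left side to the back). Stops at -0.559 (left die right under the punch) and +0.559 (right die right under it). Starts midway, at 0. Stays where it is left; turns at about 0.2 N m (1 to 2 N at the handle).
- handle (a point): point on the plate's handle, a level steel rod 12 mm thick, axis 55 mm above the table, straight out from the pivot axis; this point is 180 mm from the pivot. Rod free from 135 to 200 mm out, then an orange ball 26 mm across centred at 212 mm. Only the table is below it. The rod points 25 deg left of straight ahead when the left die is under the punch, 89 deg when the right die is.
- die_left (a point): centre of the floor of the left die, 40 mm above the table, 85 mm from the pivot; a round steel cup 72 mm outside, 65 mm inside, rim 7 mm above its floor. The two dies are 64 deg apart about the pivot
- die_right (a point): the same for the right die
- punch (a point): centre of the underside of the round black punch (56 mm across) on the ram, press x 0, y 0: 73.5 mm above the table with the lever up, 51 mm with the lever fully down
- lever (a joint): press lever on the press's right side, rad: 0 = up (rest), 1.0 = fully down on its stop, the punch bearing on what lies in the die. At 0 it points forward (press -x) and 0.6 rad above level; at 1.0 it is 0.4 rad below level. A spring brings it back up when let go; about 3 N down at the knob starts it, 8 N holds it at the bottom.
- lever_axis (a point): the lever's level pivot axis (along press y) in the lever's plane: press x +20, y -85, z 186 mm
- lever_knob (a point): centre of the red ball, 32 mm across, at the end of the lever, 165 mm from the lever's axis; press x -116, y -85, z 279 mm when up, lowest z about 122 mm when fully down (x -132). The lever's rod is 12 mm thick.
- picture: the picture medallion, loose in one of the two dies (either one): yellow disc 58 mm across, 12 mm high, its top white with a brown horse and a blue line; origin at the centre of its underside (40 mm above the table in the die, so its top is at 52 mm). Up to 3 mm of play in the die. Carried by the die as the plate turns.
- plain: the plain medallion, loose in the other die: same size, yellow all over; origin at the centre of its underside
- ornament_a: finished ornament, loose: yellow disc 75 mm across, 30 mm thick, lying flat with a pale picture face up and a brass-capped neck that sticks out 52 mm along its +x; origin at the centre of its underside. To be left alone.
- ornament_b: finished ornament, loose: yellow disc 75 mm across, 30 mm thick, lying flat with a pale picture face up and a brass-capped neck that sticks out 52 mm along its +x; origin at the centre of its underside. To be left alone.
- ornament_c: finished ornament, loose: yellow disc 75 mm across, 30 mm thick, lying flat with a pale picture face up and a brass-capped neck that sticks out 52 mm along its +x; origin at the centre of its underside. To be left alone.
- ornament_d: finished ornament, loose: yellow disc 75 mm across, 30 mm thick, lying flat with a pale picture face up and a brass-capped neck that sticks out 52 mm along its +x; origin at the centre of its underside. To be left alone.
- giftbox: loose grey gift box 97 x 97 mm, 89 mm high with pale lid edge; origin at the centre of its underside. To be left alone.
- mug: loose steel travel mug 73 mm across, 144 mm high, with a black lid and a handle to its +y; origin at the centre of its underside. To be left alone.
- capdish: loose white dish 120 x 90 mm, 30 mm high, with brass ornament caps in it; origin at the centre of its underside. To be left alone.
Mind the look-alikes: they are no part of the job. Leave any pink look-alike of the plain alone.

How it is judged:
By the outcome, as a careful person would: the job done as asked, in the order asked, and still so for the second after the job is handed in, with the robot touching nothing.
It also fails if it takes over 58 s, if anything falls off the work surface, if the arm or the gripper's body presses on something with over 40 N, if the wrist force passes 120 N, or if a joint passes its speed limit or range.

### The arm

A 6-joint arm with a two-finger parallel gripper is mounted at the origin on the work surface. World frame = base frame: x ahead of the robot, y to its left, z up, the work surface at z = 0. Lengths are in m, angles in rad, forces in N, time in s.
With the tool pointing down it reaches from about 0.35 to 0.975 m from the base axis. Payload 4.9 kg.
Tool frame: the origin (TCP) lies midway between the tips of the shut fingers; the grasp point (between the pads) lies 19 mm behind it; z points along the fingers, y is the line along which they close (so a half turn about z gives the same grasp; the last joint's range is limited). The gripper opens to 85 mm and grips with 20 to 120 N. Pads are 22 mm wide; open, the fingers measure 114 mm over their backs; the gripper's body (76 mm by 85 mm) begins 54 mm behind the grasp point. The pads swing forward as they close: fully open they stand 13 mm farther back than shut.
Start: joints at [1.072, 0.053, 1.613, -0, 1.476, -0.119], TCP at [0.232, 0.58, 0.231] pointing down, gripper open.
Joint ranges: [-3.01, 3.01], [-1.01, 2.22], [0.06, 2.58], [-1.02, 4.17], [0.09, 2.62], [-3.14, 3.14]. Speed limits (rad/s): [2.57, 2.57, 3.14, 3.14, 3.14, 3.14].

### API

Orientations are given as a rotation vector (axis times angle).
In Python, from station import ctrl gives the robot as it stands.
- The arm moves only by the tool step_arm, never from a script. Its argument "targets" is a list of rows, each an object with "travel": the shift along the world's x, y, z as a fraction of full scale, a list of three; "angular": the turn, a rotation vector about the world's x, y, z as a fraction of full scale, a list of three; "gripper": the opening, from 0 (shut) to 1 (fully open). In form: [{"travel": [x, y, z], "angular": [rx, ry, rz], "gripper": gripper}, ...]. A call has 1 to 10 rows; each row is the pose to reach, as a shift and turn from the pose commanded when the call began; what a row does not reach only later rows make up. Full scale, the value 1, is 0.6 m for a shift and pi/4 rad for a turn. A row lasts 1/10 s, in which the tool goes at most 50 mm and 8.59 degrees, less where a joint would pass 70% of its speed; a pose out of reach is approached as far as the arm can. A call with a number of a shift or a turn outside -1 to 1 is refused whole. A call with a gripper value outside its range is refused whole. The fingers move at their own pace and stop on an object; "squeeze" is the grip in N (left out, the last holds). Time passes only in rows, so rows that repeat a pose let the fingers close. It gives the time, the measured TCP pose, the force, the opening and the grip force at its end, in the units of the state.
- ctrl.get_obs(): the state, without advancing time (a new reading comes with each control period).
- ctrl.get_image(name): name is "side" or "top"; returns a dict with "img" (400x640x3 uint8, red, green, blue), "fx", "fy", "cx", "cy" (pixels), "D" ([k1, k2, p1, p2, k3] as OpenCV has them; the pictures are not rectified), "rvec" (rotation vector, rad) and "tvec" (3), from world to camera coordinates, as OpenCV has them. Camera axes: x right, y down, z forward; pixel columns grow to the right and rows downward; lengths in m; the calibration is good to about 2 mm. A picture is of the moment at which its call begins. There is no depth.
- ctrl.finish_job(): hands the job in; it is judged then, once.
The state is a dict: "t": time; "q": joint angles; "dq": joint speeds; "effort": joint torques, N m; "tool_pos": TCP position; "tool_rot": TCP orientation; "contact_force": force on the tool from outside, world axes, zero at the start; "wrist_torque": the same for the moment, N m; "opening": finger opening in m; "grip_force": force on a finger pad.
Only numpy, scipy, OpenCV 4.12 (cv2) and the standard library are available. Lean on these libraries where they do the work, as an engineer would, in place of code of your own. Each camera call takes 0.05 s, during which the arm holds its last target. There are 200 camera calls.

## Working session

There is one attempt and no reset: what is moved stays moved. The work goes in short steps, Python scripts to look and compute and a tool call to move; the robot and the scene stay as the last step left them, time stands still between calls to the robot, and variables do not carry over. Pictures are saved under pics/ and viewed, at most 10 in all, crops included, and the job is handed in when it is done.

Besides the shell and the picture viewer there is one more tool, called after "Request:" by a JSON object that holds its "name" and its "arguments". step_arm: Moves the arm, as the interface text tells. Its arguments: {"type":"object","properties":{"targets":{"type":"array"},"squeeze":{"type":"number"}},"required":["targets"]}

```bash
mkdir -p pics
cat > h.py <<'E'
import numpy as np, cv2
from station import ctrl
def cam(n):
    d=ctrl.get_image(n); K=np.array([[d["fx"],0,d["cx"]],[0,d["fy"],d["cy"]],[0,0,1.]])
    return d["img"],K,np.array(d["D"],float),np.array(d["rvec"],float),np.array(d["tvec"],float).reshape(3)
def ray(c,uv):
    _,K,D,r,t=c; R=cv2.Rodrigues(r)[0]
    p=cv2.undistortPoints(np.array([[uv]],float),K,D)[0,0]
    return -R.T@t, R.T@np.array([p[0],p[1],1])
def onz(c,uv,z):
    o,d=ray(c,uv); return o+d*(z-o[2])/d[2]
def proj(c,P):
    return cv2.projectPoints(np.array(P,float).reshape(-1,3),c[3],c[4],c[1],c[2])[0].reshape(-1,2)
E
python3 - <<'E'
from h import *
for n in("top","side"):
    c=cam(n); cv2.imwrite(f"pics/{n}0.png",c[0][:,:,::-1]); print(n,ray(c,(320,200)))
E
```

```text
top (array([ 0.30137375, -0.01078533,  1.39334255]), array([ 0.20350764,  0.00164225, -0.97907917]))
side (array([1.23709064, 0.38833043, 1.12956853]), array([-0.52692784, -0.32369283, -0.7859468 ]))
```

View pics/top0.png

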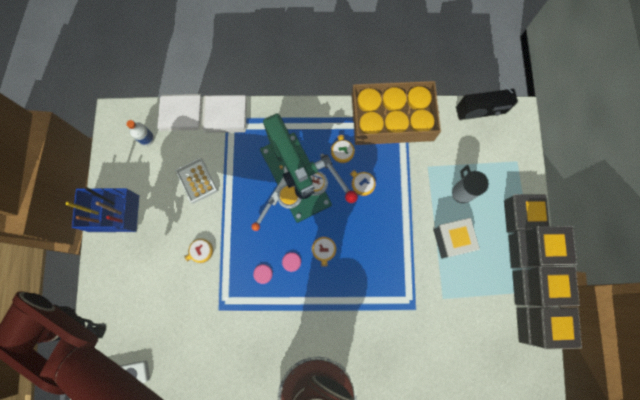

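View pics/side0.png

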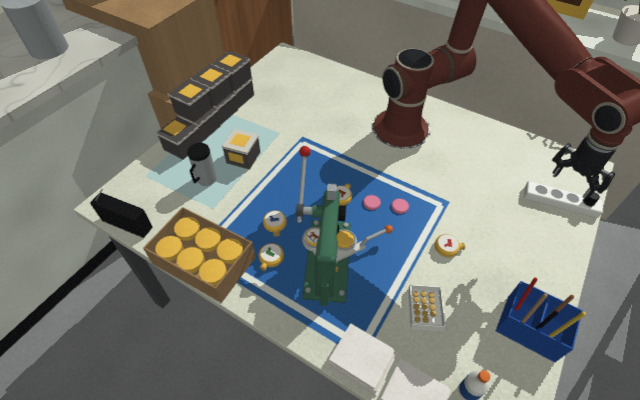

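```bash
cat >> h.py <<'E'
def blobs(img,lo,hi,amin=15):
    hsv=cv2.cvtColor(np.ascontiguousarray(img),cv2.COLOR_RGB2HSV); m=cv2.inRange(hsv,lo,hi)
    n,_,s,ce=cv2.connectedComponentsWithStats(m); return [(ce[i].round(1),s[i,4]) for i in range(1,n) if s[i,4]>=amin]
def tri(a,ua,b,ub):
    o1,d1=ray(a,ua);o2,d2=ray(b,ub); d1/=np.linalg.norm(d1);d2/=np.linalg.norm(d2)
    s=np.linalg.lstsq(np.c_[d1,-d2],o2-o1,rcond=None)[0]; p,q=o1+s[0]*d1,o2+s[1]*d2
    return (p+q)/2,np.linalg.norm(p-q)
E
python3 - <<'E'
from h import *
a=cam("top");b=cam("side")
for c,nm in((a,"top"),(b,"side")):
    print(nm,"red",blobs(c[0],(0,190,120),(4,255,255),8),blobs(c[0],(175,170,120),(180,255,255),8))
    print(nm,"or",blobs(c[0],(5,150,120),(14,255,255),8))
A=cv2.resize(a[0][110:290,220:420],None,fx=4,fy=4,interpolation=2)[:600]
B=cv2.resize(b[0][130:310,220:460],None,fx=3.3,fy=3.3,interpolation=2)
cv2.imwrite("pics/A.png",A[:,:,::-1]);cv2.imwrite("pics/B.png",B[:,:,::-1])
E
```

```text
top red [] [(array([350.8, 196.8]), np.int32(79))]
top or [(array([130.5, 123.9]), np.int32(41)), (array([255.2, 226.5]), np.int32(31))]
side red [(array([305.3, 149.8]), np.int32(43))] []
side or [(array([388.5, 228.4]), np.int32(36)), (array([484.3, 375.6]), np.int32(87))]
```

View pics/A.png

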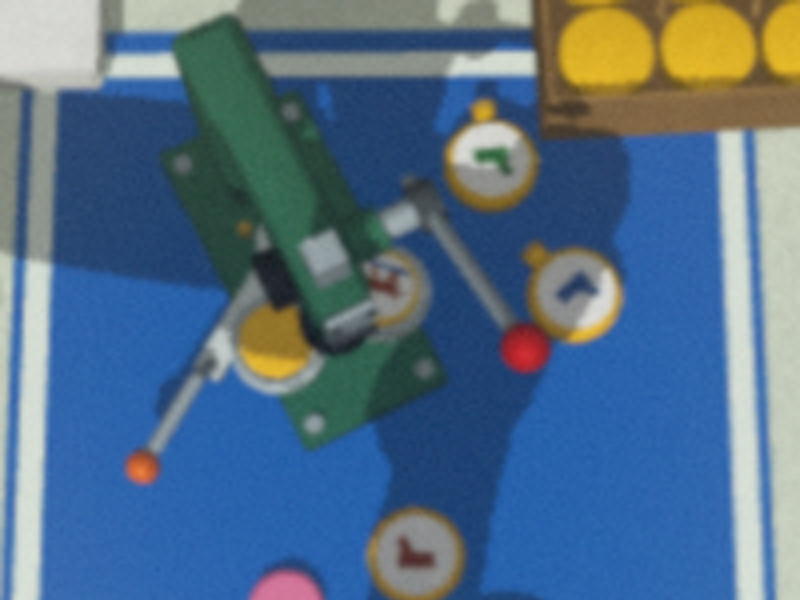

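View pics/B.png

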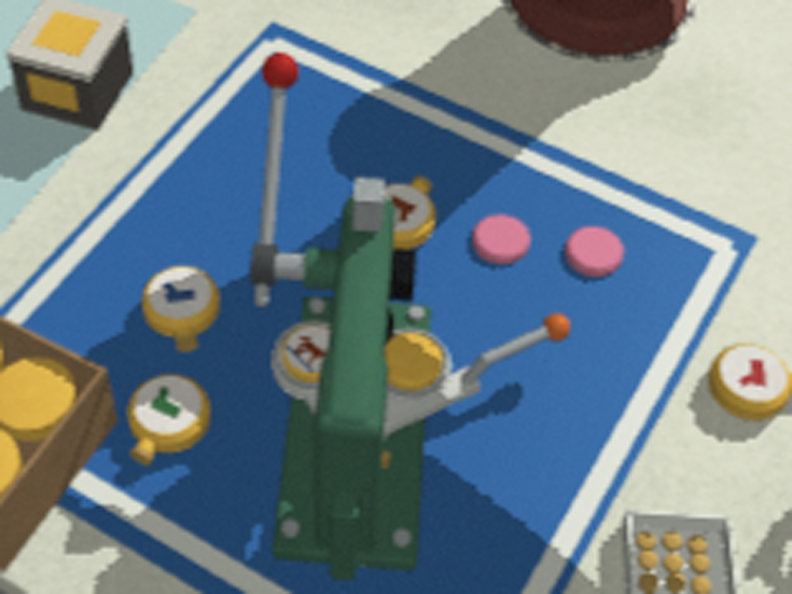

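```bash
cat >> h.py <<'E'
def press(P,Q):  # P orange,Q red world xy
    p=np.array([-30.5,177.8])/1e3; q=np.array([-116,-85])/1e3
    v,w=(P-Q),(p-q); yaw=np.arctan2(v[1],v[0])-np.arctan2(w[1],w[0])
    R=np.array([[np.cos(yaw),-np.sin(yaw)],[np.sin(yaw),np.cos(yaw)]])
    return R,(P+Q)/2-R@(p+q)/2,yaw,np.linalg.norm(v)-np.linalg.norm(w)
E
python3 - <<'E'
from h import *
a=cam("top");b=cam("side")
P,e=tri(a,(255.2,226.5),b,(388.5,228.4));Q,f=tri(a,(350.8,197.2),b,(305.3,151.0))
print(P,e,Q,f)
R,o,y,er=press(P[:2],Q[:2]);print(o,y,er)
for n,c in(("top",a),("side",b)):
    W=lambda x,y,z:[*(R@[x/1e3,y/1e3]+o),z/1e3]
    print(n,proj(c,[W(-70,63,22),W(-70,-63,22),W(85-85*np.cos(.559),85*np.sin(.559),52),W(85-85*np.cos(.559),-85*np.sin(.559),52)]).round(1))
for k in(57,70,80,89,93):
    t=np.radians(k); print(k,W(85-180*np.cos(t),180*np.sin(t),55))
print("knob",W(-116,-85,279),W(-132,-85,122),"axis",W(20,-85,186))
print(ctrl.get_obs()["tool_rot"],ctrl.get_obs()["tool_pos"], ctrl.get_obs()["t"])
# other objects
for uv in((342,150),(364,183),(323,249),(200,250)): print(onz(a,uv,.03))
print("dish",onz(a,(197,180),.03),"bottle",onz(a,(137,130),.1),"boxes",onz(a,(205,112),.03))
E
```

```text
[0.499436   0.18454034 0.05700989] 0.003896093039104624 [ 0.54029307 -0.08804926  0.27981527] 0.0025248984920603367
[0.60612916 0.03947417] 0.46331900908077017 -0.0007240935242602831
top [[296.4 222.7]
 [332.8 204.6]
 [289.2 194.6]
 [315.5 181.6]]
side [[351.7 221.6]
 [312.5 218.5]
 [345.1 237.8]
 [315.4 235.3]]
57 [np.float64(0.5270010609077291), np.float64(0.16869409161035576), 0.055]
70 [np.float64(0.5515006575624234), np.float64(0.2012607857268), 0.055]
80 [np.float64(0.57498316226775), np.float64(0.222070148465078), 0.055]
89 [np.float64(0.5989244303934647), np.float64(0.23705718319406022), 0.055]
93 [np.float64(0.6102599810393067), np.float64(0.2424751934117452), 0.055]
knob [np.float64(0.5403467399747544), np.float64(-0.08840731183910538), 0.279] [np.float64(0.5260335544217974), np.float64(-0.09555802644162079), 0.122] axis [np.float64(0.6620088171748876), np.float64(-0.027626237717724433), 0.186]
[-5.92920729e-01 -3.08492921e+00  1.02435378e-03] [0.23159105 0.58028018 0.23088446] 0.3
[ 0.74643531 -0.07893181  0.03      ]
[ 0.6383285  -0.14605583  0.03      ]
[ 0.43317567 -0.01697924  0.03      ]
[0.43079434 0.35766877 0.03      ]
dish [0.65072404 0.37821996 0.03      ] bottle [0.79357509 0.55597129 0.1       ] boxes [0.87932661 0.36515009 0.03      ]
```

```bash
cat >> h.py <<'E'
Y=.4633;O=np.array([.6061,.0395]);RP=np.array([[np.cos(Y),-np.sin(Y)],[np.sin(Y),np.cos(Y)]])
def W(x,y): return RP@[x/1e3,y/1e3]+O
def hp(k,s,r=168):
    t=np.radians(k);u=np.array([-np.cos(t),np.sin(t)]);g=np.array([np.sin(t),np.cos(t)])
    return W(*(np.array([85,0])+r*u-s*g))
E
python3 - <<'E'
from h import *
x=ctrl.get_obs()["tool_pos"][:2]
s=hp(57,55);print(s,(s-x)/.6)
for k in(57,65,73,81,86,89,91): print(k,(hp(k,21)-s)/.6)
E
```

```text
[0.50944143 0.11522754] [ 0.46308396 -0.77508774]
57 [0.02872204 0.04884829]
65 [0.0467962  0.08382163]
73 [0.06956182 0.11593918]
81 [0.09657578 0.1445758 ]
86 [0.11538639 0.1604552 ]
89 [0.1273123  0.16917411]
91 [0.1355094  0.17463472]
```

Request:
{"name": "step_arm", "arguments": {"targets": [{"travel": [0.046,-0.077,0.03],"angular": [0,0,-0.1],"gripper": 0},{"travel": [0.093,-0.155,0.05],"angular": [0,0,-0.2],"gripper": 0},{"travel": [0.139,-0.232,0.05],"angular": [0,0,-0.3],"gripper": 0},{"travel": [0.185,-0.31,0.05],"angular": [0,0,-0.4],"gripper": 0},{"travel": [0.232,-0.387,0.05],"angular": [0,0,-0.5],"gripper": 0},{"travel": [0.278,-0.465,0.05],"angular": [0,0,-0.555],"gripper": 0},{"travel": [0.324,-0.542,0.05],"angular": [0,0,-0.555],"gripper": 0},{"travel": [0.37,-0.62,0.05],"angular": [0,0,-0.555],"gripper": 0},{"travel": [0.417,-0.698,0.05],"angular": [0,0,-0.555],"gripper": 0},{"travel": [0.463,-0.775,0.05],"angular": [0,0,-0.555],"gripper": 0}]}}

```text
t: 1.3
tool_pos: [0.4868, 0.1527, 0.2616]
tool_rot: [1.246, 2.883, 0.001]
contact_force: [0.5, 0.6, -1.0]
opening: -0.0002
grip_force: 0.0
```

Request:
{"name": "step_arm", "arguments": {"targets": [{"travel": [0,0,0],"angular": [0,0,0],"gripper": 0},{"travel": [0,0,0],"angular": [0,0,0],"gripper": 0},{"travel": [0,0,0],"angular": [0,0,0],"gripper": 0}]}}

```text
t: 1.6
tool_pos: [0.4857, 0.1553, 0.2612]
tool_rot: [-1.245, -2.884, -0.0]
contact_force: [-0.0, -0.1, -0.4]
opening: 0.0001
grip_force: 0.0
```

Request:
{"name": "step_arm", "arguments": {"targets": [{"travel": [0.02,-0.034,0],"angular": [0,0,0],"gripper": 0},{"travel": [0.04,-0.067,0],"angular": [0,0,0],"gripper": 0},{"travel": [0.04,-0.067,-0.06],"angular": [0,0,0],"gripper": 0},{"travel": [0.04,-0.067,-0.12],"angular": [0,0,0],"gripper": 0},{"travel": [0.04,-0.067,-0.18],"angular": [0,0,0],"gripper": 0},{"travel": [0.04,-0.067,-0.24],"angular": [0,0,0],"gripper": 0},{"travel": [0.04,-0.067,-0.3],"angular": [0,0,0],"gripper": 0},{"travel": [0.04,-0.067,-0.35],"angular": [0,0,0],"gripper": 0},{"travel": [0.04,-0.067,-0.374],"angular": [0,0,0],"gripper": 0},{"travel": [0.04,-0.067,-0.374],"angular": [0,0,0],"gripper": 0}]}}

```text
t: 2.6
tool_pos: [0.5079, 0.1154, 0.0347]
tool_rot: [-1.241, -2.881, 0.003]
contact_force: [-1.1, 1.3, 0.3]
opening: -0.0001
grip_force: 0.0
```

Run:
```python
from h import *
print(ctrl.get_obs()["tool_pos"],hp(57,55))
b=cam("side");B=cv2.resize(b[0][130:310,260:500],None,fx=3.3,fy=3.3,interpolation=2);cv2.imwrite("pics/C.png",B[:,:,::-1])
```

```text
[0.50786427 0.11544292 0.0347079 ] [0.50944143 0.11522754]
```

View pics/C.png

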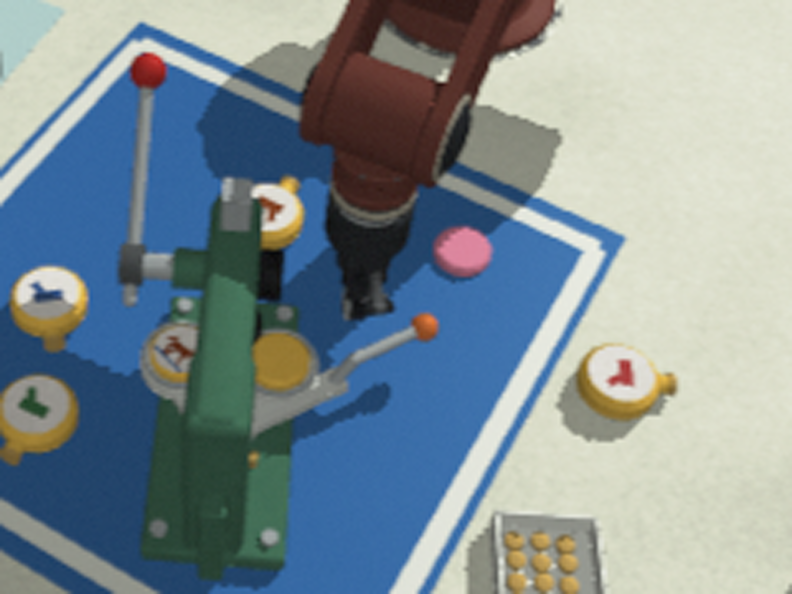

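The gripper (crop ~(365,300)) stands in front of the handle rod, clear of the dies; orange knob at (425,326). Now I push along the arc.

Request:
{"name": "step_arm", "arguments": {"targets": [{"travel": [0.014,0.024,0],"angular": [0,0,0],"gripper": 0},{"travel": [0.022,0.037,0],"angular": [0,0,0],"gripper": 0},{"travel": [0.029,0.049,0],"angular": [0,0,0],"gripper": 0},{"travel": [0.035,0.06,0],"angular": [0,0,0],"gripper": 0},{"travel": [0.041,0.072,0],"angular": [0,0,0],"gripper": 0},{"travel": [0.047,0.084,0],"angular": [0,0,0],"gripper": 0},{"travel": [0.054,0.095,0],"angular": [0,0,0],"gripper": 0},{"travel": [0.062,0.106,0],"angular": [0,0,0],"gripper": 0},{"travel": [0.07,0.116,0],"angular": [0,0,0],"gripper": 0},{"travel": [0.078,0.126,0],"angular": [0,0,0],"gripper": 0}]}}

```text
t: 3.65
tool_pos: [0.5571, 0.1904, 0.0367]
tool_rot: [-1.246, -2.884, 0.001]
contact_force: [-0.2, -3.1, 0.1]
opening: 0.0001
grip_force: 0.7
```

Request:
{"name": "step_arm", "arguments": {"targets": [{"travel": [0.009,0.01,0],"angular": [0,0,0],"gripper": 0},{"travel": [0.019,0.019,0],"angular": [0,0,0],"gripper": 0},{"travel": [0.028,0.027,0],"angular": [0,0,0],"gripper": 0},{"travel": [0.038,0.034,0],"angular": [0,0,0],"gripper": 0},{"travel": [0.038,0.034,0],"angular": [0,0,0],"gripper": 0}]}}

```text
t: 4.15
tool_pos: [0.5807, 0.2111, 0.0372]
tool_rot: [1.246, 2.883, 0.002]
contact_force: [-0.7, 0.4, 0.6]
opening: 0.0003
grip_force: 0.0
```

Run:
```python
from h import *
o=ctrl.get_obs();print(o["tool_pos"],o["contact_force"])
b=cam("side")
for u,_ in blobs(b[0],(5,150,120),(14,255,255),8):
    p=(RP.T@(onz(b,u,.055)[:2]-O))*1e3; print(u,p,np.degrees(np.arctan2(p[1],85-p[0])))
```

```text
[0.58071007 0.21114847 0.03716413] [-0.74750551  0.41179289  0.56407074]
[342.2 192.4] [-160.5480718   25.5269228] 5.935089976687835
[400.4 258.8] [ 72.06648721 209.51307735] 86.46754010938389
[484.1 375.8] [381.01274038 404.65283234] 126.18631814215414
```

Request:
{"name": "step_arm", "arguments": {"targets": [{"travel": [0.004,0.002,0],"angular": [0,0,0],"gripper": 0},{"travel": [0.007,0.004,0],"angular": [0,0,0],"gripper": 0},{"travel": [0.01,0.005,0],"angular": [0,0,0],"gripper": 0},{"travel": [0.013,0.007,0],"angular": [0,0,0],"gripper": 0},{"travel": [0.013,0.007,0],"angular": [0,0,0],"gripper": 0}]}}

```text
t: 4.7
tool_pos: [0.5873, 0.2146, 0.0368]
tool_rot: [-1.246, -2.883, 0.001]
contact_force: [-2.1, -0.9, 0.0]
opening: 0.0003
grip_force: 1.0
```

Request:
{"name": "step_arm", "arguments": {"targets": [{"travel": [0.002,0.001,0],"angular": [0,0,0],"gripper": 0},{"travel": [0.004,0.002,0],"angular": [0,0,0],"gripper": 0},{"travel": [0.005,0.003,0],"angular": [0,0,0],"gripper": 0},{"travel": [0.005,0.003,0],"angular": [0,0,0],"gripper": 0}]}}

```text
t: 5.1
tool_pos: [0.5878, 0.215, 0.0365]
tool_rot: [-1.243, -2.879, 0.01]
contact_force: [-12.7, -5.5, 8.1]
opening: 0.0002
grip_force: 6.6
```

```bash
cat >> h.py <<'E'
def ang():
    o=ctrl.get_obs();print(o["tool_pos"],o["contact_force"])
    b=cam("side")
    for u,_ in blobs(b[0],(5,150,120),(14,255,255),8):
        p=(RP.T@(onz(b,u,.055)[:2]-O))*1e3; print(u,p,np.degrees(np.arctan2(p[1],85-p[0])))
    return b
E
python3 -c "from h import *;ang()"
```

```text
[0.58781116 0.21497512 0.03654254] [-12.71521824  -5.50761183   8.06833411]
[342.2 192.4] [-160.5480718   25.5269228] 5.935089976687835
[400.8 261.4] [ 80.64929934 210.45608561] 88.81570882771499
[484.1 375.9] [381.2497234 404.6183423] 126.21049799992919
```

Request:
{"name": "step_arm", "arguments": {"targets": [{"travel": [-0.01,-0.005,0],"angular": [0,0,0],"gripper": 0},{"travel": [-0.03,-0.016,0],"angular": [0,0,0],"gripper": 0},{"travel": [-0.07,-0.036,0],"angular": [0,0,0],"gripper": 0},{"travel": [-0.07,-0.036,0.06],"angular": [0,0,0],"gripper": 0},{"travel": [-0.07,-0.036,0.12],"angular": [0,0,0],"gripper": 0},{"travel": [-0.07,-0.036,0.2],"angular": [0,0,0],"gripper": 0},{"travel": [-0.07,-0.036,0.28],"angular": [0,0,0],"gripper": 0},{"travel": [-0.07,-0.036,0.36],"angular": [0,0,0],"gripper": 0},{"travel": [-0.07,-0.036,0.44],"angular": [0,0,0],"gripper": 0},{"travel": [-0.07,-0.036,0.54],"angular": [0,0,0],"gripper": 0}]}}

```text
t: 6.15
tool_pos: [0.5485, 0.1947, 0.353]
tool_rot: [1.246, 2.882, 0.002]
contact_force: [1.0, 0.0, -0.8]
opening: 0.0001
grip_force: 0.0
```

Request:
{"name": "step_arm", "arguments": {"targets": [{"travel": [-0.02,-0.06,0.03],"angular": [0,0,0],"gripper": 0},{"travel": [-0.02,-0.12,0.03],"angular": [0,0,0],"gripper": 0},{"travel": [-0.02,-0.18,0.03],"angular": [0,0,0],"gripper": 0},{"travel": [-0.02,-0.24,0.03],"angular": [0,0,0],"gripper": 0},{"travel": [-0.02,-0.3,0.03],"angular": [0,0,0],"gripper": 0},{"travel": [-0.02,-0.36,0.03],"angular": [0,0,0],"gripper": 0},{"travel": [-0.02,-0.42,0.03],"angular": [0,0,0],"gripper": 0},{"travel": [-0.02,-0.46,0.03],"angular": [0,0,0],"gripper": 0},{"travel": [-0.02,-0.46,0.03],"angular": [0,0,0],"gripper": 0},{"travel": [-0.02,-0.46,0.03],"angular": [0,0,0],"gripper": 0}]}}

```text
t: 7.15
tool_pos: [0.5367, -0.0814, 0.3691]
tool_rot: [1.247, 2.882, 0.001]
contact_force: [-0.2, 0.3, 0.2]
opening: -0.0001
grip_force: 0.0
```

Run:
```python
from h import *
b=ang();B=cv2.resize(b[0][60:310,230:480],None,fx=2.4,fy=2.4,interpolation=2);cv2.imwrite("pics/D.png",B[:,:,::-1])
o=np.array(ctrl.get_obs()["tool_pos"])
def kn(l,r=165,dz=16):
    a=.6-l; return np.array([*W(20-r*np.cos(a),-85),.186+r/1e3*np.sin(a)+dz/1e3])
k=kn(0);print("to +20mm above:",(k+[0,0,.02]-o)/.6)
for l in np.arange(0,1.05,.1): print(round(l,1),((kn(l)-k)/.6).round(4))
```

```text
[ 0.53669046 -0.08140382  0.36905346] [-0.20660081  0.26096651  0.17432314]
[342.  192.2] [-161.32885203   24.82250444] 5.754258310333447
[400.7 261.3] [ 80.34413256 210.17530301] 88.73097396403129
[484.1 375.8] [381.01274038 404.65283234] 126.18631814215414
to +20mm above: [ 0.00575765 -0.01282219 -0.08990053]
0.0 [0. 0. 0.]
0.1 [-0.0129 -0.0064 -0.0234]
0.2 [-0.0235 -0.0118 -0.0482]
0.3 [-0.032 -0.016 -0.074]
0.4 [-0.0381 -0.019  -0.1006]
0.5 [-0.0417 -0.0209 -0.1278]
0.6 [-0.043  -0.0215 -0.1553]
0.7 [-0.0417 -0.0209 -0.1827]
0.8 [-0.0381 -0.019  -0.2099]
0.9 [-0.032  -0.016  -0.2365]
1.0 [-0.0235 -0.0118 -0.2624]
```

View pics/D.png

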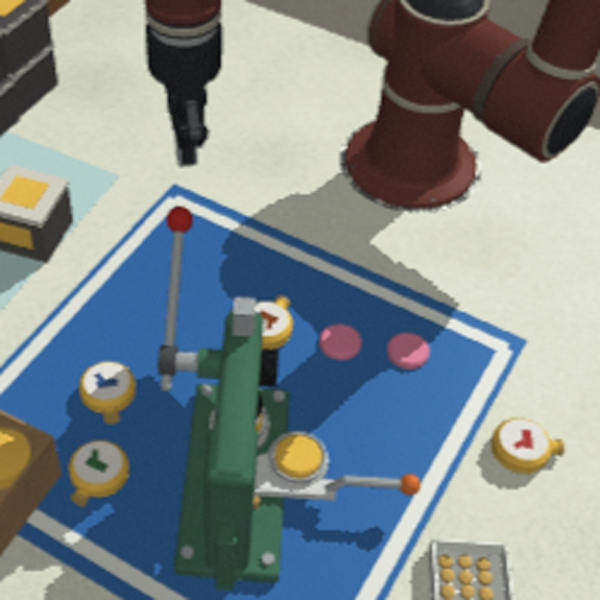

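Plate stayed at the stop (orange knob at crop (410,483), 88.7°), the picture die is under the head, and the tool is above the red knob (180,220).

Request:
{"name": "step_arm", "arguments": {"targets": [{"travel": [0.006,-0.013,-0.05],"angular": [0,0,0],"gripper": 0},{"travel": [0.006,-0.013,-0.09],"angular": [0,0,0],"gripper": 0},{"travel": [0.006,-0.013,-0.115],"angular": [0,0,0],"gripper": 0},{"travel": [0.006,-0.013,-0.115],"angular": [0,0,0],"gripper": 0}]}}

```text
t: 7.6
tool_pos: [0.5391, -0.0877, 0.2971]
tool_rot: [-1.242, -2.881, 0.0]
contact_force: [-0.3, -0.6, 0.3]
opening: -0.0001
grip_force: 0.0
```

Request:
{"name": "step_arm", "arguments": {"targets": [{"travel": [0,0,-0.008],"angular": [0,0,0],"gripper": 0},{"travel": [-0.006,-0.003,-0.02],"angular": [0,0,0],"gripper": 0},{"travel": [-0.013,-0.006,-0.031],"angular": [0,0,0],"gripper": 0},{"travel": [-0.018,-0.009,-0.043],"angular": [0,0,0],"gripper": 0},{"travel": [-0.024,-0.012,-0.056],"angular": [0,0,0],"gripper": 0},{"travel": [-0.028,-0.014,-0.069],"angular": [0,0,0],"gripper": 0},{"travel": [-0.032,-0.016,-0.082],"angular": [0,0,0],"gripper": 0},{"travel": [-0.035,-0.018,-0.095],"angular": [0,0,0],"gripper": 0},{"travel": [-0.038,-0.019,-0.108],"angular": [0,0,0],"gripper": 0},{"travel": [-0.04,-0.02,-0.122],"angular": [0,0,0],"gripper": 0}]}}

```text
t: 8.6
tool_pos: [0.516, -0.1024, 0.2286]
tool_rot: [1.246, 2.881, -0.004]
contact_force: [-4.6, -2.4, 6.6]
opening: 0.0
grip_force: 3.5
```

Request:
{"name": "step_arm", "arguments": {"targets": [{"travel": [-0.002,-0.001,-0.014],"angular": [0,0,0],"gripper": 0},{"travel": [-0.003,-0.0015,-0.028],"angular": [0,0,0],"gripper": 0},{"travel": [-0.003,-0.0015,-0.041],"angular": [0,0,0],"gripper": 0},{"travel": [-0.003,-0.001,-0.055],"angular": [0,0,0],"gripper": 0},{"travel": [-0.002,-0.001,-0.069],"angular": [0,0,0],"gripper": 0},{"travel": [0,0,-0.083],"angular": [0,0,0],"gripper": 0},{"travel": [0.002,0.001,-0.096],"angular": [0,0,0],"gripper": 0},{"travel": [0.005,0.002,-0.109],"angular": [0,0,0],"gripper": 0},{"travel": [0.008,0.004,-0.122],"angular": [0,0,0],"gripper": 0},{"travel": [0.013,0.006,-0.137],"angular": [0,0,0],"gripper": 0}]}}

```text
t: 9.6
tool_pos: [0.5241, -0.0987, 0.1462]
tool_rot: [1.246, 2.882, -0.004]
contact_force: [-4.8, -1.4, 7.0]
opening: 0.0003
grip_force: 3.7
```

Request:
{"name": "step_arm", "arguments": {"targets": [{"travel": [0.002,0.001,-0.005],"angular": [0,0,0],"gripper": 0},{"travel": [0.003,0.002,-0.01],"angular": [0,0,0],"gripper": 0},{"travel": [0.003,0.002,-0.01],"angular": [0,0,0],"gripper": 0}]}}

```text
t: 9.9
tool_pos: [0.5253, -0.0982, 0.1421]
tool_rot: [1.246, 2.884, -0.007]
contact_force: [-11.3, -2.2, 17.0]
opening: 0.0001
grip_force: 8.6
```

Request:
{"name": "step_arm", "arguments": {"targets": [{"travel": [0,0,-0.003],"angular": [0,0,0],"gripper": 0},{"travel": [0,0,-0.006],"angular": [0,0,0],"gripper": 0},{"travel": [0,0,-0.006],"angular": [0,0,0],"gripper": 0}]}}

```text
t: 10.2
tool_pos: [0.5262, -0.0981, 0.1408]
tool_rot: [1.245, 2.882, -0.006]
contact_force: [-14.1, -0.8, 23.8]
opening: -0.0002
grip_force: 12.5
```

Run:
```python
from h import *
b=ang();B=cv2.resize(b[0][100:300,230:430],None,fx=3,fy=3,interpolation=2);cv2.imwrite("pics/E.png",B[:,:,::-1])
```

```text
[ 0.52615593 -0.09810723  0.14081993] [-14.08623484  -0.82042173  23.83354506]
[342.2 192.5] [-160.12578292   25.55277282] 5.951218747083995
[400.6 261.3] [ 80.37196456 209.88615442] 88.73682027519551
[484.  375.9] [381.27238476 404.37518439] 126.22900596430868
```

View pics/E.png

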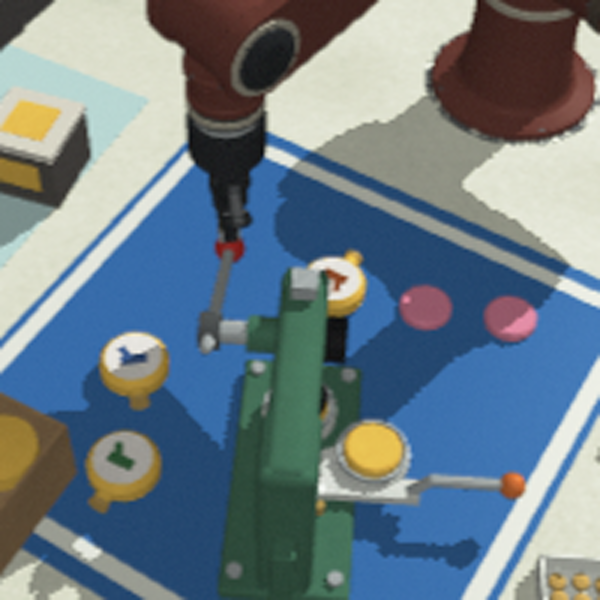

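Request:
{"name": "step_arm", "arguments": {"targets": [{"travel": [-0.004,-0.002,-0.003],"angular": [0,0,0],"gripper": 0},{"travel": [-0.008,-0.004,-0.006],"angular": [0,0,0],"gripper": 0},{"travel": [-0.008,-0.004,-0.006],"angular": [0,0,0],"gripper": 0},{"travel": [-0.008,-0.004,-0.006],"angular": [0,0,0],"gripper": 0}]}}

```text
t: 10.65
tool_pos: [0.5259, -0.0984, 0.1406]
tool_rot: [1.241, 2.873, 0.009]
contact_force: [-5.2, 8.8, 30.0]
opening: -0.0002
grip_force: 14.8
```

Run:
```python
from h import *
b=ang()
for l in(.9,.95,1.): 
    a=.6-l;p=W(20-165*np.cos(a),-85);print(l,proj(b,[*p,.186+.165*np.sin(a)]))
print(blobs(b[0],(0,150,80),(5,255,255),5),blobs(b[0],(173,150,80),(180,255,255),5))
```

```text
[ 0.52588364 -0.09840191  0.14059367] [-5.20113697  8.7710913  30.01642483]
[341.8 192.2] [-161.26457072   24.1698228 ] 5.605385547279539
[400.6 261.4] [ 80.70495238 209.87788471] 88.82763371182882
[484. 376.] [381.50929699 404.34073871] 126.25317015153699
0.9 [[307.42098151 178.63519891]]
0.95 [[307.37126853 180.92071258]]
1.0 [[307.30710676 183.25541731]]
[(array([512.3,   2.4]), np.int32(41)), (array([306.7, 182.1]), np.int32(26)), (array([448.7, 242.7]), np.int32(18)), (array([526.6, 292.1]), np.int32(94))] [(array([517. , 308.2]), np.int32(5))]
```

Tip no longer moves at 30 N: lever is on its stop. Hold, then follow it up.

Request:
{"name": "step_arm", "arguments": {"targets": [{"travel": [0,0,0],"angular": [0,0,0],"gripper": 0},{"travel": [0,0,0],"angular": [0,0,0],"gripper": 0},{"travel": [0,0,0],"angular": [0,0,0],"gripper": 0},{"travel": [0,0,0],"angular": [0,0,0],"gripper": 0},{"travel": [0,0,0],"angular": [0,0,0],"gripper": 0},{"travel": [0,0,0],"angular": [0,0,0],"gripper": 0},{"travel": [0,0,0],"angular": [0,0,0],"gripper": 0},{"travel": [0,0,0],"angular": [0,0,0],"gripper": 0},{"travel": [0,0,0],"angular": [0,0,0],"gripper": 0},{"travel": [0,0,0],"angular": [0,0,0],"gripper": 0}]}}

```text
t: 11.7
tool_pos: [0.5259, -0.0984, 0.1406]
tool_rot: [1.241, 2.873, 0.008]
contact_force: [-6.1, 8.5, 30.5]
opening: 0.0001
grip_force: 14.8
```

Request:
{"name": "step_arm", "arguments": {"targets": [{"travel": [0,0,0],"angular": [0,0,0],"gripper": 0},{"travel": [0,0,0],"angular": [0,0,0],"gripper": 0},{"travel": [0,0,0],"angular": [0,0,0],"gripper": 0},{"travel": [0,0,0.01],"angular": [0,0,0],"gripper": 0},{"travel": [-0.004,-0.002,0.025],"angular": [0,0,0],"gripper": 0},{"travel": [-0.009,-0.004,0.04],"angular": [0,0,0],"gripper": 0},{"travel": [-0.012,-0.006,0.055],"angular": [0,0,0],"gripper": 0},{"travel": [-0.015,-0.007,0.07],"angular": [0,0,0],"gripper": 0},{"travel": [-0.017,-0.008,0.085],"angular": [0,0,0],"gripper": 0},{"travel": [-0.018,-0.009,0.1],"angular": [0,0,0],"gripper": 0}]}}

```text
t: 12.7
tool_pos: [0.5121, -0.1044, 0.1944]
tool_rot: [1.243, 2.878, 0.003]
contact_force: [1.1, 1.8, 5.5]
opening: 0.0
grip_force: 2.5
```

Request:
{"name": "step_arm", "arguments": {"targets": [{"travel": [0,0,0.015],"angular": [0,0,0],"gripper": 0},{"travel": [0,0,0.03],"angular": [0,0,0],"gripper": 0},{"travel": [0.003,0.002,0.05],"angular": [0,0,0],"gripper": 0},{"travel": [0.008,0.004,0.075],"angular": [0,0,0],"gripper": 0},{"travel": [0.016,0.008,0.1],"angular": [0,0,0],"gripper": 0},{"travel": [0.026,0.013,0.13],"angular": [0,0,0],"gripper": 0},{"travel": [0.036,0.018,0.16],"angular": [0,0,0],"gripper": 0},{"travel": [0.036,0.018,0.19],"angular": [0,0,0],"gripper": 0},{"travel": [0.036,0.018,0.25],"angular": [0,0,0],"gripper": 0},{"travel": [0.036,0.018,0.3],"angular": [0,0,0],"gripper": 0}]}}

```text
t: 13.7
tool_pos: [0.5311, -0.0929, 0.3717]
tool_rot: [-1.244, -2.881, 0.001]
contact_force: [-0.3, 0.0, 0.8]
opening: 0.0005
grip_force: 0.0
```

Request:
{"name": "step_arm", "arguments": {"targets": [{"travel": [-0.05,-0.02,0],"angular": [0,0,0],"gripper": 0},{"travel": [-0.1,-0.04,0],"angular": [0,0,0],"gripper": 0},{"travel": [-0.1,-0.04,0],"angular": [0,0,0],"gripper": 0},{"travel": [-0.1,-0.04,0],"angular": [0,0,0],"gripper": 0}]}}

```text
t: 14.1
tool_pos: [0.4712, -0.1172, 0.3709]
tool_rot: [-1.247, -2.882, 0.0]
contact_force: [0.3, 0.3, 0.2]
opening: 0.0
grip_force: 0.0
```

Run:
```python
from h import *
b=ang();B=cv2.resize(b[0][100:300,230:430],None,fx=3,fy=3,interpolation=2);cv2.imwrite("pics/F.png",B[:,:,::-1])
print(blobs(b[0],(0,190,120),(4,255,255),8))
```

```text
[ 0.47121609 -0.117168    0.37089112] [0.32431351 0.32477203 0.22496111]
[342.2 192.5] [-160.12578292   25.55277282] 5.951218747083995
[400.7 261.3] [ 80.34413256 210.17530301] 88.73097396403129
[484.2 375.7] [380.75302142 404.93056037] 126.14363009536112
[(array([304. , 150.7]), np.int32(23))]
```

View pics/F.png

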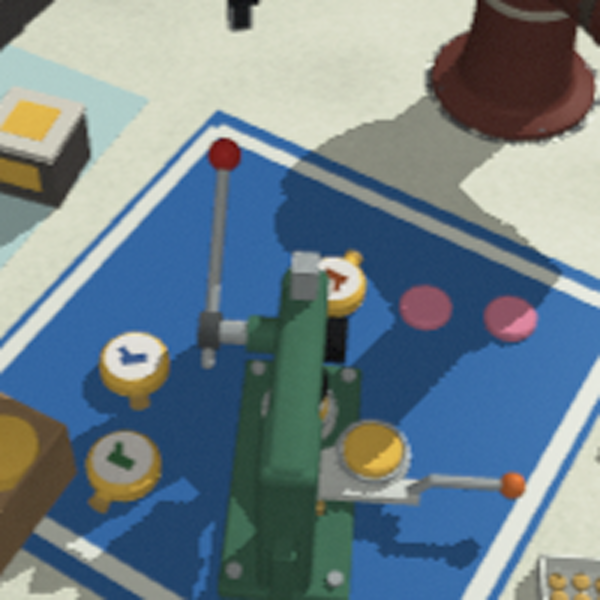

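The lever is back up (red knob at crop (225,153)), the plate is at its stop, and the other objects in this crop are where they were.

```bash
python3 -c "
from station import ctrl
print(ctrl.finish_job())"
```

```text
the job is handed in; nothing more can be done
None
```

I swung the plate to its stop with the picture medallion under the punch, held the lever fully down for over a second, let it come back up, and handed the job in at about 14 s; no verdict was returned.

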